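# Roll the laser head into its V-block

### The arm

A 6-joint arm with a two-finger parallel gripper is mounted at the origin on the work surface. World frame = base frame: x ahead of the robot, y to its left, z up, the work surface at z = 0. Lengths are in m, angles in rad, forces in N, time in s.
With the tool pointing down it reaches from about 0.375 to 0.9 m from the base axis. Payload 3.1 kg.
Tool frame: the origin (TCP) lies at the very end of the fingers, on their centre line; the grasp point (between the pads) lies 19 mm behind it; z points along the fingers, y is the direction in which the jaws open and shut (so a half turn about z gives the same grasp; the last joint's range is limited). The gripper opens to 85 mm and grips with 20 to 120 N. Pads are 22 mm wide; open, the fingers measure 114 mm over their backs; the gripper's body (76 mm by 85 mm) begins 54 mm behind the grasp point. The pads swing forward as they close: fully open they stand 13 mm farther back than shut.
Start: joints at [1.063, 0.527, 1.433, -0, 1.181, -0.178], TCP at [0.202, 0.592, 0.231] pointing down, gripper open.
Joint ranges: [-3.08, 3.08], [-0.75, 2.2], [0.22, 2.44], [-1.43, 4.57], [0, 2.65], [-2.85, 2.85]. Speed limits (rad/s): [2.79, 2.79, 3.14, 3.14, 3.14, 3.14].

### API

Orientations are given as a unit quaternion [x, y, z, w].
In Python, from station import * gives the robot as it stands.
- The arm moves only by the tool jog_arm, never from a script. Its argument "motion" is a list of rows, each a list of 5 numbers: the shift along the world's x, y, z in cm, then the turn about the world's z in degrees, then the closure in counts, from 0 (fully open) to 255 (shut). In form: [[tx, ty, tz, yaw, jaw], ...]. A call has 1 to 10 rows; each row shifts and turns the pose as measured when the row begins; what a row does not reach is not made up. A row lasts 1/12 s, in which the tool goes at most 41.7 mm and 7.16 degrees, less where a joint would pass 70% of its speed; a pose out of reach is approached as far as the arm can. A call with a gripper value outside its range is refused whole. The fingers move at their own pace and stop on an object; "squeeze" is the grip in N (left out, the last holds). Time passes only in rows, so rows that do not move let the fingers close. It gives the time, the measured TCP pose, the force and the opening at its end, in the units of the state.
- sense(): the state, without advancing time (a new reading comes with each control period).
- snapshot(name): name is "side" or "top"; returns a dict with "img" (420x560x3 uint8, red, green, blue), "depth" (420x560 float32, m along the optical axis (not along the pixel's ray), 0 where there is no reading), "intrinsics" (3x3 intrinsics, pixels), "eye" and "attitude" of the camera in the world. Camera axes: x right, y down, z forward; pixel columns grow to the right and rows downward; lengths in m; the calibration is good to about 2 mm. A picture is of the moment at which its call begins.
- sign_off(): hands the job in, once; it reports no verdict.
The state is a dict: "t": time; "q": joint angles; "qd": joint speeds; "tau": joint torques, N m; "tcp_pos": TCP position; "tool_rot": TCP orientation; "force": force on the tool from outside, world axes, zero at the start; "ft_torque": the same for the moment, N m; "finger_gap": opening from 0.0 (shut) to 1.0 (fully open).
Only numpy, scipy, OpenCV 4.12 (cv2) and the standard library are available. Lean on these libraries where they do the work, as an engineer would, in place of code of your own. Each camera call takes 0.05 s, during which the arm holds its last target.

### The job

Mount the laser head without picking it up: with the fingertips or the outside of the fingers, roll it by its side across the small breadboard until it drops into the V-block, then push its far (rear) end to slide it along the groove until its front face rests against the stop plate. Push gently, never pinch, lift or tip the head, and leave the lens mount, the steel post, the fork clamp and the driver where they are.

Things in the scene. Friction and masses are not known exactly. Their poses are not given: they have to be found in the camera images.
- laser: laser head: plain cylinder, 40 mm diameter, 150 mm long, about 0.4 kg, dark barrel, aluminium ring at the front end, black cap at the rear. Origin on its axis at mid-length; x runs along the axis from front to rear (y and z turn as it rolls). Starts at rest on the breadboard, up to 0.17 rad off parallel to the groove; rolls square to its own axis, stops soon after the push ends.
- laser_front (a point): centre of the laser head's front face (the end nearer the robot, aluminium ring), on its axis
- laser_rear (a point): centre of the laser head's rear face (the end away from the robot), on its axis; a flat face 40 mm across that can be pushed; 2 to 5 N slide the head along the groove
- v_block: grey V-block fixed to the table, 190 mm long (x), 64 mm wide (y), 32 mm high. Origin on the table under the groove's middle; x runs along the groove away from the stop plate and the robot, y across to the breadboard bolted to its side. 90-degree groove at y = 0, 34 mm wide, 17 mm deep; the seated head's axis is 43.3 mm above the table. Past the groove: a 15 mm land, then a drop to the table.
- board (a point): centre of the top of the aluminium breadboard, 32 mm above the table and level with the V-block's top, no step between them; axes as those of the V-block. The board is 295 mm along x and 250 mm along y; this point is at x = -2.5, y = 157 mm of the V-block. The axis of the head lying on the board is 52 mm above the table.
- v_stop (a point): point on the inner face of the stop plate (x = -95 mm of the V-block, the end nearer the robot), where the centre of the head's front face lies when the head is home; axes as those of the V-block. The plate is 6 mm thick, 44 mm wide and reaches 38 mm above the table, 5 mm below the head's axis.
- lens_mount: lens in a ring on a post with a black base plate 50 x 65 mm, 118 mm tall, loose, on the table on the far side of the V-block from the breadboard; origin under its base. Leave alone.
- post: plain steel post 25 mm in diameter, 60 mm tall, standing loose on the table near the stop-plate end of the V-block; origin under its foot. Leave alone.
- fork_clamp: aluminium fork clamp 38 x 80 mm, 10 mm thick with a screw head to 18 mm, loose, lying on the breadboard near its edge towards the robot; origin at its underside. Leave alone.
- driver: driver with a black handle, 170 mm long, lying loose on the table beyond the breadboard's edge away from the robot; origin at its underside. Leave alone.
Not all that is in view belongs to the job. What is meant by the laser is not green, and is the larger of those in its own colour.

How it is judged:
On the way, in this order (a step that is already met when the one before it is completed fails the run):
1. the laser head rolls on the breadboard: turned about its own axis by more than 1 rad while still on the board (angle between laser's own z axis and vertical above 1 rad and y of laser in the frame of v_block above 0.03 m and height (world z) of laser above 0.049 m).
2. the laser head lies down in the groove of the V-block (y of laser_front in the frame of v_stop between -0.0025 and 0.0025 m and y of laser_rear in the frame of v_stop between -0.003 and 0.003 m and z of laser_front in the frame of v_stop between -0.003 and 0.003 m and z of laser_rear in the frame of v_stop between -0.003 and 0.003 m), for 0.2 s.
At the end, for the whole second after the job is handed in: The laser head lies at rest in the groove (both ends on the seated axis to 2.5 mm sideways at the front, 3 mm at the rear and 3 mm in height), its front face within 2.5 mm of the stop plate, and the four other things are within 15 mm of where they were (all of step 2 and x of laser_front in the frame of v_stop between -0.003 and 0.0025 m and linear speed of laser below 0.01 m/s and distance of each of lens_mount, post, fork_clamp, driver from where it was at the start of the episode below 0.015 m); the robot touches nothing.
It fails at once if the laser head is lifted: its middle more than 10 mm above its height on the board (height (world z) of laser above 0.062 m).
It fails at once if the laser head is tipped: its axis more than 0.25 rad off level (angle between laser's own x axis and vertical below 1.32 rad or angle between laser's own x axis and vertical above 1.82 rad).
It fails at once if the laser head is pinched or shoved: more than 35 N from the fingers (contact force between the fingers and laser above 35 N).
It fails at once if the lens mount, post, fork clamp or driver is moved by more than 15 mm (distance of any of lens_mount, post, fork_clamp, driver from where it was at the start of the episode above 0.015 m).
It also fails if it takes over 54 s, if anything falls off the work surface, if the arm or the gripper's body presses on something with over 40 N, if the wrist force passes 120 N, or if a joint passes its speed limit or range.

## Working session

There is one attempt and no reset: what is moved stays moved. The work goes in short steps, Python scripts to look and compute and a tool call to move; the robot and the scene stay as the last step left them, time stands still between calls to the robot, and variables do not carry over. Pictures are saved under pics/ and viewed, and the job is handed in when it is done.

Besides the shell and the picture viewer there is one more tool, called after ">>>" as name(argument=value, ...) on one line, values as JSON. jog_arm: Moves the arm, as the interface text tells. Its arguments: {"type":"object","properties":{"motion":{"type":"array","items":{"type":"array","items":{"type":"number"}}},"squeeze":{"type":"number"}},"required":["motion"]}

```bash
mkdir -p pics; cat > h.py <<'E'
from station import *
import numpy as np, cv2
def snap(n,f):
    s=snapshot(n); cv2.imwrite('pics/'+f+'.png',cv2.cvtColor(s['img'],cv2.COLOR_RGB2BGR)); np.savez('pics/'+f+'.npz',**{k:np.array(v) for k,v in s.items()}); return s
E
ls; python3 - <<'E'
from h import *
for n in('side','top'):
    s=snap(n,n+'0'); print(n,s['intrinsics'],s['eye'],s['attitude'])
print(sense())
E
```

```text
h.py
pics
side [[545.27493156   0.         283.39930815]
 [  0.         545.27493156 212.89081752]
 [  0.           0.           1.        ]] [ 0.06765753 -0.95513641  0.84332338] [ 0.86595149 -0.20719589  0.1150952  -0.44039866]
top [[408.89879695   0.         284.13673263]
 [  0.         408.89879695 215.59444088]
 [  0.           0.           1.        ]] [0.4068805  0.00790902 0.88974069] [-0.6717899   0.73264968 -0.0823912   0.07165525]
{'t': 0.1, 'q': array([ 1.06352665e+00,  5.28364133e-01,  1.43377861e+00, -5.12921269e-06,
        1.18140404e+00, -1.78516464e-01]), 'qd': array([-0.0001519 , -0.0016797 , -0.00387438,  0.00079248,  0.00039074,
        0.00101005]), 'tau': array([-5.24402531e-04, -4.43304884e+01, -1.78585070e+01, -2.50762887e-04,
        3.88108136e-03, -1.26951156e-05]), 'tcp_pos': array([0.20145383, 0.59096042, 0.23043563]), 'tool_rot': array([ 1.63636331e-01,  9.86520246e-01, -9.20982322e-04, -3.26268095e-04]), 'force': array([-0.48205707, -0.23522078, -0.00995797]), 'ft_torque': array([ 0.0028141 , -0.04960241, -0.0162544 ]), 'finger_gap': 1.0014459932759847}
```

View pics/side0.png

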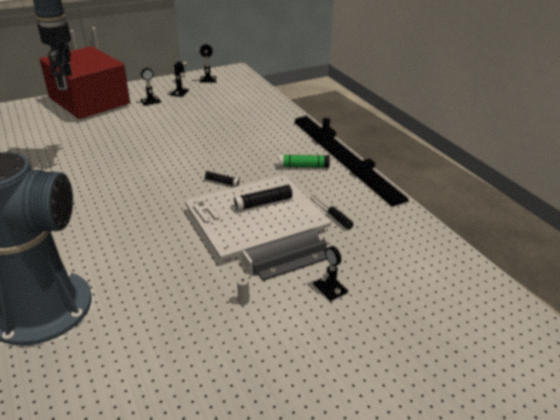

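View pics/top0.png

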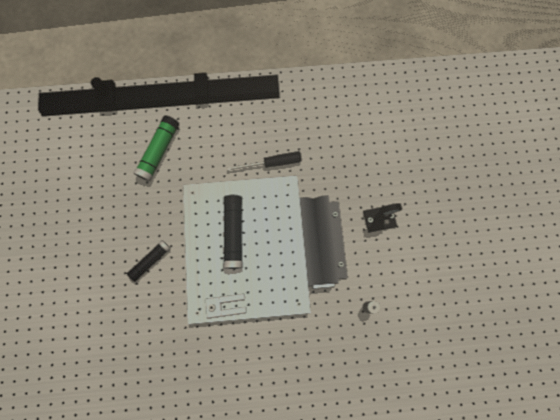

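Side view: the head lies on the board at about (264,197). The small dark one is at (221,178) and the green one at (305,160). In the top view, the candidates are:
- **Dark, on the board:** (233,232). It's the largest dark one, with an aluminium ring at the bottom (robot) end.
- **Small dark:** (149,262).
- **Green:** (157,149).

My choice is the one on the board. I'll check it in a close crop and then measure.

```bash
cat >> h.py <<'E'
from scipy.spatial.transform import Rotation as R
def load(f): return dict(np.load('pics/'+f+'.npz'))
def ray(s,uv,z):
    uv=np.atleast_2d(np.array(uv,float)); K=s['intrinsics']
    d=np.c_[(uv[:,0]-K[0,2])/K[0,0],(uv[:,1]-K[1,2])/K[1,1],np.ones(len(uv))]@R.from_quat(s['attitude']).as_matrix().T
    z=np.broadcast_to(z,len(uv))
    return s['eye']+d*((z-s['eye'][2])/d[:,2])[:,None]
def cloud(s):
    K=s['intrinsics'];D=s['depth'];v,u=np.indices(D.shape)
    p=np.stack([(u-K[0,2])/K[0,0]*D,(v-K[1,2])/K[1,1]*D,D],-1)
    P=p@R.from_quat(s['attitude']).as_matrix().T+s['eye']; P[D==0]=np.nan; return P
def proj(s,p):
    q=(np.atleast_2d(p)-s['eye'])@R.from_quat(s['attitude']).as_matrix(); q=q@s['intrinsics'].T; return q[:,:2]/q[:,2:]
E
python3 - <<'E'
from h import *
s=load('top0'); im=cv2.cvtColor(s['img'],cv2.COLOR_RGB2BGR)
c=im[165:335,170:410]; cv2.imwrite('pics/crop0.png',cv2.resize(c,None,fx=3.3,fy=3.3,interpolation=cv2.INTER_CUBIC))
P=cloud(s)
for uv in [(200,200),(290,300),(233,232),(313,240),(325,240),(337,240),(450,300),(371,307),(382,218)]: print(uv,P[uv[1],uv[0]].round(4))
# board mask: height 0.025..0.04 
g=s['img'].astype(int)
m=((P[...,2]>.026)&(P[...,2]<.038)).astype(np.uint8)
n,l,st,ce=cv2.connectedComponentsWithStats(m)
for i in range(1,n):
    if st[i,4]>100: print(st[i],ce[i])
hs=((P[...,2]>.045)&(P[...,2]<.085)).astype(np.uint8)
n,l,st,ce=cv2.connectedComponentsWithStats(hs)
for i in range(1,n):
    if st[i,4]>50: print('hi',st[i],ce[i])
E
```

```text
(200, 200) [0.6461 0.1646 0.0333]
(290, 300) [ 0.4184 -0.0101  0.032 ]
(233, 232) [0.5621 0.0935 0.0743]
(313, 240) [ 0.5391 -0.0704  0.0268]
(325, 240) [ 0.5363 -0.0955  0.0305]
(337, 240) [ 0.5369 -0.1237  0.0119]
(450, 300) [ 0.3891 -0.3508  0.0012]
(371, 307) [ 0.3904 -0.1687  0.0581]
(382, 218) [ 0.5689 -0.2169  0.0536]
[ 96  80  20  27 109] [109.69724771  98.06422018]
[134 115  45  65 552] [157.9673913  147.98007246]
[  184   176   135   148 15342] [250.23295529 248.83554947]
[318 195  21  89 962] [328.2006237 239.3950104]
[128 242  39  36 231] [146.83549784 259.98701299]
hi [ 91  77  18  18 209] [99.32057416 85.51674641]
hi [ 223  195   20   74 1371] [232.87235594 231.59372721]
hi [379 212  14  12  89] [385.53932584 217.25842697]
hi [367 301  14  13 142] [373.20422535 306.87323944]
```

View pics/crop0.png

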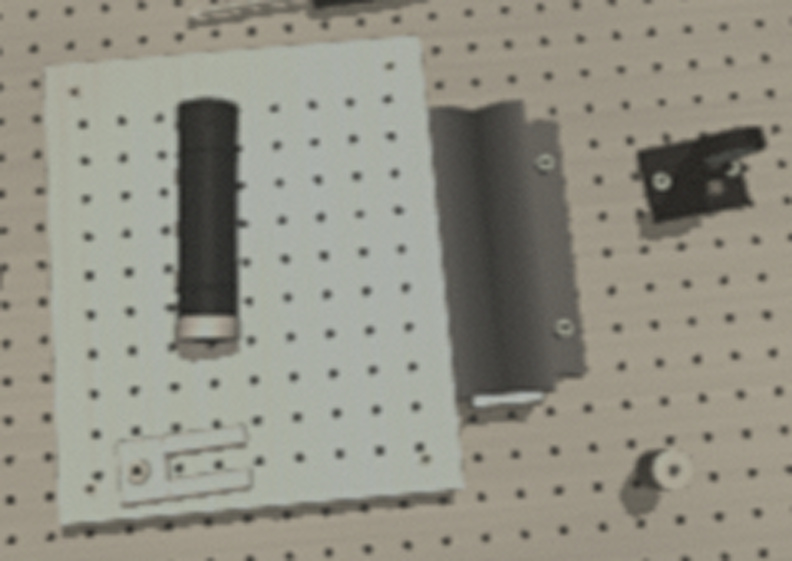

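The crop confirms the large dark head with its ring towards the robot: rear at about (208,100) and front at about (208,340) in the crop. The V-block is to its right with the stop plate at the bottom. The fork clamp is bottom-left and the post bottom-right. Next I'll fit the frames.

```bash
cat > fit.py <<'E'
from h import *
def board(s):
    h=cv2.cvtColor(s['img'],cv2.COLOR_RGB2HSV); P=cloud(s)
    m=((np.abs(P[...,2]-.032)<.008)&(s['img'].min(-1)>120)).astype(np.uint8)
    m=cv2.morphologyEx(m,cv2.MORPH_CLOSE,np.ones((9,9)))
    m=cv2.morphologyEx(m,cv2.MORPH_OPEN,np.ones((9,9)))
    c=max(cv2.findContours(m,0,1)[0],key=cv2.contourArea)
    w=ray(s,cv2.convexHull(c).reshape(-1,2),.032)[:,:2]
    return cv2.minAreaRect((w*1000).astype(np.float32)),m
def laser(s):
    P=cloud(s); return P
E
python3 - <<'E'
from fit import *
s=load('top0'); r,m=board(s); print(r); bx=cv2.boxPoints(r); print(bx); print(proj(s,np.c_[bx/1000,np.full(4,.032)]))
for n in('top0','side0'):
    s=load(n);P=cloud(s)
    k=(P[...,2]>.045)&(P[...,2]<.085)&(P[...,0]>.44)&(P[...,0]<.66)&(P[...,1]>-.02)&(P[...,1]<.22)
    Q=P[k]; print(n,len(Q),Q.min(0),Q.max(0),Q.mean(0), np.percentile(Q[:,2],95))
    vx,vy,x0,y0=cv2.fitLine((Q[:,:2]*1000).astype(np.float32),cv2.DIST_L2,0,.01,.01).ravel(); print(np.degrees(np.arctan(vy/vx)),x0,y0)
    # robust cylinder fit
    from scipy.optimize import least_squares
    def f(p):
        d=np.array([np.cos(p[1]),np.sin(p[1])]); y=(Q[:,1]-p[0])*d[0]-(Q[:,0]-.55)*d[1]
        return np.hypot(y,Q[:,2]-p[2])-.02
    o=least_squares(f,[.09,0,.052],loss='soft_l1',f_scale=.002); print('y@.55,ang,z',o.x,'rms',np.sqrt(np.mean(f(o.x)**2)))
    d=np.array([np.cos(o.x[1]),np.sin(o.x[1])]); t=(Q[:,:2]-[.55,o.x[0]])@d; print('ends',np.percentile(t,[0,1,99,100]))
E
```

```text
((537.3585205078125, 75.13002014160156), (250.38356018066406, 295.03387451171875), 89.95879364013672)
[[389.7516   -49.955635]
 [684.7854   -50.167824]
 [684.96545  200.21567 ]
 [389.93164  200.42786 ]]
[[310.70001376 312.52483785]
 [297.21854816 175.09038078]
 [183.03398364 184.34864483]
 [187.84759187 323.50259291]]
top0 1371 [0.49165268 0.07217657 0.04665866] [0.64292031 0.11818452 0.07544681] [0.56459782 0.09435207 0.06805799] 0.0736327511650075
-3.3097422 564.59784 94.352066
y@.55,ang,z [ 0.09719414 -0.06017158  0.05225526] rms 0.0017119074275320247
ends [-0.05830971 -0.05750431  0.09035439  0.09233427]
side0 823 [0.4912837  0.06813082 0.04518409] [0.64311382 0.11602797 0.07629671] [0.56340209 0.08421422 0.0634207 ] 0.0735403217548632
-4.360973 563.4021 84.214226
y@.55,ang,z [ 0.09703746 -0.06216908  0.05265942] rms 0.003014055989968185
ends [-0.05850197 -0.05722676  0.09103891  0.09403201]
```

The fit matches the given sizes: board 295.0 x 250.4 mm, head 150 mm long with its axis at 52 mm. The results:
- **V-block:** origin at (0.540, -0.082), yaw about 0, stop at x = 0.445.
- **Head:** centre about (0.567, 0.096), yaw -0.061 rad.

I'll push with both fingers open along x so they also square the head up. First I travel to +y of the head and turn -71°.

>>> jog_arm(motion=[[2.4, -2.9, 0, -7, 0], [2.4, -2.9, 0, -7, 0], [2.4, -2.9, 0, -7, 0], [2.4, -2.9, 0, -7, 0], [2.4, -2.9, 0, -7, 0], [2.4, -2.9, 0, -7, 0], [2.4, -2.9, 0, -7, 0], [2.4, -2.9, 0, -7, 0], [2.4, -2.9, 0, -7, 0], [2.4, -2.9, 0, -7, 0]])

```text
t: 0.93
tcp_pos: [0.4408, 0.2926, 0.2262]
tool_rot: [0.709, 0.706, -0.001, -0.003]
force: [0.2, 0.8, 0.5]
finger_gap: 1.0
```

>>> jog_arm(motion=[[2.5, -2.4, -1.5, 0, 0], [2.5, -2.4, -2, 0, 0], [2.5, -2.4, -2, 0, 0], [2.5, -2.4, -2, 0, 0], [2.5, -2.4, -2, 0, 0], [0, 0, -2, 0, 0], [0, 0, 0, 0, 0], [0, 0, 0, 0, 0]])

```text
t: 1.6
tcp_pos: [0.5774, 0.1579, 0.1062]
tool_rot: [0.714, 0.7, 0.001, -0.001]
force: [1.2, -0.0, 1.6]
finger_gap: 0.996
```

```bash
python3 - <<'E'
from h import *
q=sense(); print(q['tcp_pos'],q['tool_rot'],q['force'])
for n in('side','top'): 
    s=snap(n,n+'1'); P=cloud(s)
    u,v=proj(s,q['tcp_pos'])[0]; print(n,u,v)
    x,y=int(u),int(v); c=s['img'][max(0,y-80):y+60,max(0,x-90):x+90]
    cv2.imwrite('pics/'+n+'1c.png',cv2.cvtColor(cv2.resize(c,None,fx=4,fy=4,interpolation=cv2.INTER_CUBIC),cv2.COLOR_RGB2BGR))
    print(max(0,x-90),max(0,y-80))
E
```

```text
[0.57744616 0.15785637 0.1062286 ] [ 7.14470315e-01  6.99664266e-01  1.27921982e-03 -6.69054611e-04] [ 1.21911144 -0.02780598  1.58547928]
side 255.74759710834465 167.0354514549804
165 87
top 197.68696006549715 224.15528538051583
107 144
```

View pics/side1c.png

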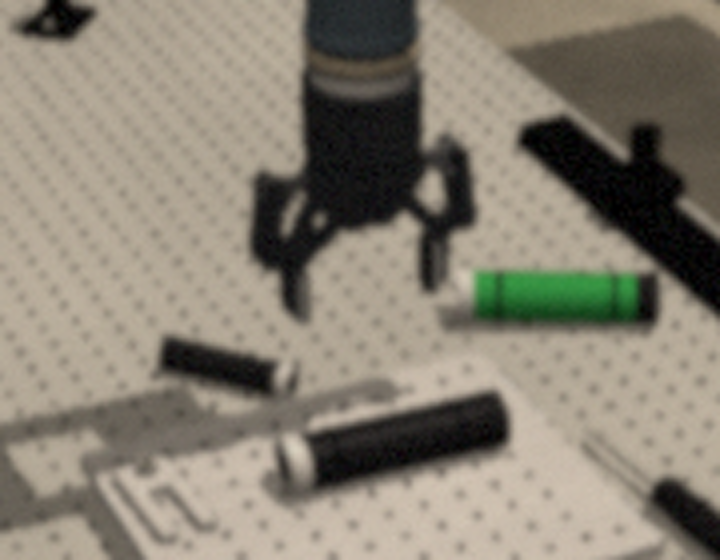

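View pics/top1c.png

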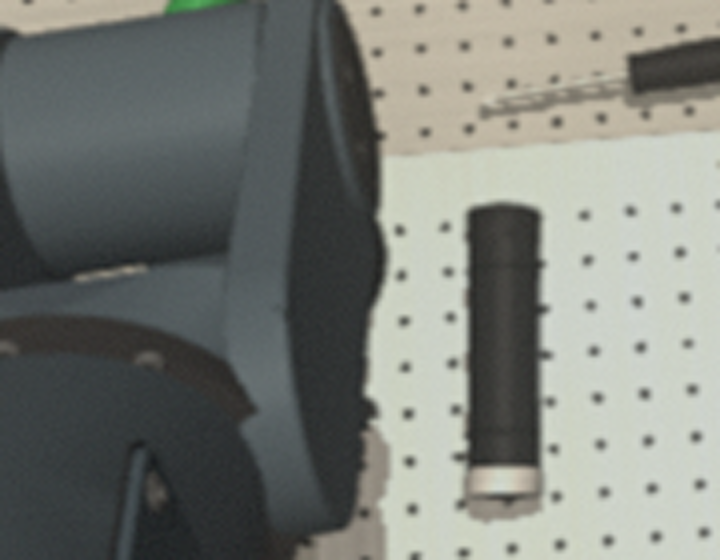

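Side crop: the open fingertips are at about (240,166) and (272,159), and the head at about (264,197) hasn't moved. I'll compute the tip height, since open fingers stand back from the TCP.

```bash
python3 - <<'E'
from h import *
s=load('side1'); P=cloud(s)
for dz in(0,.013):
  for dx in(-.055,-.0425,.0425,.055):
    print(dz,dx,proj(s,[.5774+dx,.158,.1062+dz])[0].round(1))
for y0 in range(150,172,2): print(y0,[tuple(P[y0,u].round(3)) for u in(238,240,242)],P[y0,273].round(3))
E
```

```text
0 -0.055 [236.3 171.8]
0 -0.0425 [240.8 170.7]
0 0.0425 [270.3 163.4]
0 0.055 [274.6 162.3]
0.013 -0.055 [236.1 167.5]
0.013 -0.0425 [240.6 166.4]
0.013 0.0425 [270.3 159.1]
0.013 0.055 [274.6 158.1]
150 [(np.float64(0.526), np.float64(0.149), np.float64(0.174)), (np.float64(0.53), np.float64(0.146), np.float64(0.175)), (np.float64(0.535), np.float64(0.145), np.float64(0.174))] [0.623 0.149 0.151]
152 [(np.float64(0.525), np.float64(0.149), np.float64(0.168)), (np.float64(0.529), np.float64(0.144), np.float64(0.17)), (np.float64(0.537), np.float64(0.151), np.float64(0.165))] [0.622 0.147 0.146]
154 [(np.float64(0.524), np.float64(0.147), np.float64(0.164)), (np.float64(0.529), np.float64(0.145), np.float64(0.164)), (np.float64(0.643), np.float64(0.4), np.float64(0.004))] [0.623 0.15  0.138]
156 [(np.float64(0.525), np.float64(0.149), np.float64(0.157)), (np.float64(0.53), np.float64(0.148), np.float64(0.157)), (np.float64(0.64), np.float64(0.395), np.float64(0.001))] [0.62  0.142 0.137]
158 [(np.float64(0.526), np.float64(0.151), np.float64(0.15)), (np.float64(0.531), np.float64(0.15
[... 616 characters left out ...]
oat64(0.135)), (np.float64(0.535), np.float64(0.148), np.float64(0.132))] [0.702 0.306 0.004]
166 [(np.float64(0.604), np.float64(0.343), np.float64(0.002)), (np.float64(0.527), np.float64(0.144), np.float64(0.13)), (np.float64(0.534), np.float64(0.148), np.float64(0.126))] [0.7   0.3   0.001]
168 [(np.float64(0.602), np.float64(0.338), np.float64(-0.002)), (np.float64(0.606), np.float64(0.332), np.float64(0.001)), (np.float64(0.612), np.float64(0.33), np.float64(0.0))] [0.694 0.289 0.001]
170 [(np.float64(0.595), np.float64(0.323), np.float64(0.002)), (np.float64(0.603), np.float64(0.325), np.float64(-0.001)), (np.float64(0.606), np.float64(0.318), np.float64(0.002))] [ 0.691  0.284 -0.002]
```

Tips are at TCP + 13 mm, as stated. I'll lower the TCP to 0.029 so the tips are at about 0.042, and correct the yaw by +1.2°.

>>> jog_arm(motion=[[-0.5, 0, -2, 0.6, 0], [-0.5, 0, -2, 0.6, 0], [0, 0, -2, 0, 0], [0, 0, -1.2, 0, 0], [0, 0, 0, 0, 0], [0, 0, 0, 0, 0]])

```text
t: 2.2
tcp_pos: [0.5676, 0.166, 0.0428]
tool_rot: [0.703, 0.712, 0.007, 0.004]
force: [0.4, 0.4, 0.3]
finger_gap: 1.003
```

>>> jog_arm(motion=[[0, 0, -0.7, 0, 0], [0, 0, -0.7, 0, 0], [0, 0, 0, 0, 0], [0, 0, 0, 0, 0]])

```text
t: 2.53
tcp_pos: [0.5701, 0.1676, 0.0317]
tool_rot: [0.702, 0.712, 0.01, 0.006]
force: [0.9, 0.3, 0.7]
finger_gap: 0.999
```

>>> jog_arm(motion=[[0, -0.8, 0, -0.4, 0], [0, -0.8, 0, -0.4, 0], [0, -0.8, 0, 0, 0], [0, -0.5, 0, 0, 0], [0, -0.5, 0, 0, 0], [0, -0.5, 0, 0, 0], [0, -0.5, 0, 0, 0], [0, -0.5, 0, 0, 0]])

```text
t: 3.2
tcp_pos: [0.5712, 0.1131, 0.0331]
tool_rot: [0.708, 0.706, 0.011, 0.007]
force: [-0.4, 0.6, 1.2]
finger_gap: 1.001
```

```bash
cat >> fit.py <<'E'
from scipy.optimize import least_squares
def head(s,y0,zc=.052,zlo=.046,zhi=.082):
    P=cloud(s)
    k=(P[...,2]>zlo)&(P[...,2]<zhi)&(P[...,0]>.44)&(P[...,0]<.68)&(np.abs(P[...,1]-y0)<.032)
    Q=P[k]
    def f(p):
        d=np.array([np.cos(p[1]),np.sin(p[1])]); y=(Q[:,1]-p[0])*d[0]-(Q[:,0]-.55)*d[1]
        return np.hypot(y,Q[:,2]-p[2])-.02
    o=least_squares(f,[y0,0,zc],loss='soft_l1',f_scale=.001)
    g=np.abs(f(o.x))<.004; Q=Q[g]; t=Q[:,0]; return o.x.round(4),g.sum(),np.percentile(t,[0,1,99,100]).round(4)
E
python3 - <<'E'
from fit import *
for n in('side','top'):
    s=snap(n,n+'2'); 
    try: print(n,head(s,.085))
    except Exception as e: print(e)
print(sense()['tcp_pos'],sense()['force'])
c=load('side2')['img'][110:290,150:390]
cv2.imwrite('pics/s2c.png',cv2.cvtColor(cv2.resize(c,None,fx=3.3,fy=3.3,interpolation=cv2.INTER_CUBIC),cv2.COLOR_RGB2BGR))
E
```

```text
side (array([ 0.082 , -0.0443,  0.0535]), np.int64(726), array([0.4911, 0.492 , 0.6399, 0.6429]))
top (array([ 0.0785, -0.05  ,  0.0526]), np.int64(726), array([0.4911, 0.4919, 0.6383, 0.6407]))
[0.57132173 0.11277998 0.03307734] [-0.32306046  0.7214183   0.70100409]
```

View pics/s2c.png

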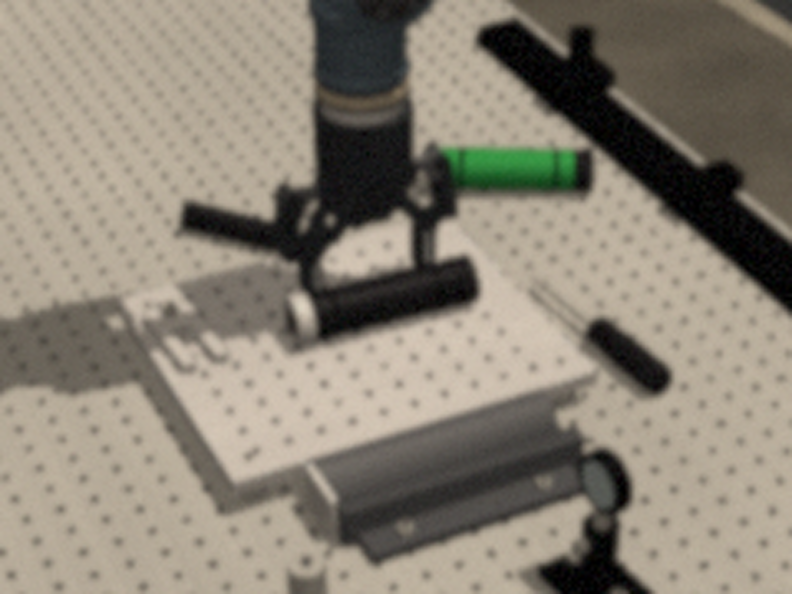

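Side crop: both fingers are behind the head at about (365,300), near its front and rear. It has rolled to y≈0.080 and its yaw is shrinking. I'll keep rolling.

>>> jog_arm(motion=[[0, -0.5, -0.1, 0, 0], [0, -0.5, -0.1, 0, 0], [0, -0.5, -0.1, 0, 0], [0, -0.5, -0.05, 0, 0], [0, -0.5, 0, 0, 0], [0, -0.5, 0, 0, 0], [0, -0.5, 0, 0, 0], [0, -0.5, 0, 0, 0], [0, -0.5, 0, 0, 0], [0, -0.5, 0, 0, 0]])

```text
t: 4.13
tcp_pos: [0.571, 0.059, 0.029]
tool_rot: [0.707, 0.707, 0.011, 0.007]
force: [0.8, 0.5, 0.1]
finger_gap: 1.0
```

```bash
python3 - <<'E'
from fit import *
y=sense()['tcp_pos'][1]
for n in('side','top'):
    s=snap(n,n+'3'); print(n,head(s,y-.031))
q=sense();print(q['tcp_pos'],q['force'],q['tool_rot'])
E
```

```text
side (array([ 0.0278, -0.0387,  0.0533]), np.int64(799), array([0.4884, 0.4898, 0.6376, 0.6395]))Traceback (most recent call last):
  File "<stdin>", line 4, in <module>
  File "fit.py", line 21, in head
    g=np.abs(f(o.x))<.004; Q=Q[g]; t=Q[:,0]; return o.x.round(4),g.sum(),np.percentile(t,[0,1,99,100]).round(4)
                                                                         ~~~~~~~~~~~~~^^^^^^^^^^^^^^^^
    return _quantile_unchecked(
        a, q, axis, out, overwrite_input, method, keepdims, weights)
    return _ureduce(a,
                    func=_quantile_ureduce_func,
    ...<5 lines>...
                    overwrite_input=overwrite_input,
                    method=method)
    r = func(a, **kwargs)
    result = _quantile(arr,
                       quantiles=q,
    ...<2 lines>...
                       out=out,
                       weights=wgt)
    slices_having_nans = np.isnan(arr[-1, ...])
                                  ~~~^^^^^^^^^
IndexError: index -1 is out of bounds for axis 0 with size 0
```

The head is at y≈0.028 with yaw -0.039, and the fingers are at yaw 0. I'll back off a little, shift the front finger nearer the front end for more lever, then go on.

>>> jog_arm(motion=[[0, 0.6, 0, 0, 0], [0, 0.3, 0, 0, 0], [-0.8, 0, 0, 0, 0], [-0.8, 0, 0, 0, 0], [0, -0.4, 0, 0, 0], [0, -0.4, 0, 0, 0], [0, -0.4, 0, 0, 0], [0, -0.4, 0, 0, 0], [0, -0.4, 0, 0, 0], [0, -0.4, 0, 0, 0]])

```text
t: 5.07
tcp_pos: [0.5524, 0.0438, 0.0291]
tool_rot: [0.707, 0.707, 0.011, 0.007]
force: [0.9, 0.1, 0.4]
finger_gap: 0.998
```

```bash
python3 - <<'E'
from fit import *
y=sense()['tcp_pos'][1]
for n in('side',):
    s=snap(n,n+'4'); print(n,head(s,y-.031))
q=sense();print(q['tcp_pos'],q['force'],q['tool_rot'])
E
```

```text
side (array([ 0.0118, -0.0442,  0.0532]), np.int64(800), array([0.4866, 0.4891, 0.6373, 0.6404]))
[0.55255195 0.04312803 0.02908696] [ 0.94272937 -1.06195019  0.57587649] [0.70700166 0.70709633 0.01087199 0.00672517]
```

>>> jog_arm(motion=[[0, -0.4, 0, 0, 0], [0, -0.4, 0, 0, 0], [0, -0.4, 0, 0, 0], [0, -0.4, 0, 0, 0], [0, -0.4, 0, 0, 0], [0, -0.4, 0, 0, 0], [0, -0.4, 0, 0, 0], [0, -0.4, 0, 0, 0]])

```text
t: 5.78
tcp_pos: [0.5531, 0.0076, 0.0291]
tool_rot: [0.707, 0.707, 0.011, 0.007]
force: [-0.4, 0.9, 0.2]
finger_gap: 1.002
```

```bash
python3 - <<'E'
from fit import *
y=sense()['tcp_pos'][1]
for n in('side',):
    s=snap(n,n+'5'); print(n,head(s,y-.031))
q=sense();print(q['tcp_pos'],q['force'],q['tool_rot'])
E
```

```text
side (array([-0.0236, -0.0288,  0.0533]), np.int64(843), array([0.4869, 0.4885, 0.6362, 0.6389]))
[0.55334972 0.00682081 0.02914674] [0.7032381  0.07384677 0.89815698] [0.70753533 0.70655293 0.01120031 0.00716095]
```

>>> jog_arm(motion=[[0, -0.4, 0, 0, 0], [0, -0.4, 0, 0, 0], [0, -0.4, 0, 0, 0], [0, -0.4, 0, 0, 0], [0, -0.3, 0, 0, 0], [0, -0.3, 0, 0, 0], [0, -0.3, 0, 0, 0]])

```text
t: 6.42
tcp_pos: [0.5532, -0.0205, 0.0291]
tool_rot: [0.707, 0.707, 0.011, 0.007]
force: [0.3, -0.6, -0.8]
finger_gap: 1.001
```

```bash
python3 - <<'E'
from fit import *
y=sense()['tcp_pos'][1]
for n in('side',):
    s=snap(n,n+'6'); print(n,head(s,y-.031))
q=sense();print(q['tcp_pos'],q['force'],q['tool_rot'])
c=load('side6')['img'][110:290,150:390]
cv2.imwrite('pics/s6c.png',cv2.cvtColor(cv2.resize(c,None,fx=3.3,fy=3.3,interpolation=cv2.INTER_CUBIC),cv2.COLOR_RGB2BGR))
E
```

```text
side (array([-0.0517, -0.0266,  0.0534]), np.int64(872), array([0.4859, 0.4876, 0.635 , 0.6374]))
[ 0.55337245 -0.02112374  0.02914586] [ 0.15100038 -0.02881039  0.03242884] [0.70751326 0.70657457 0.01114812 0.00728606]
```

View pics/s6c.png

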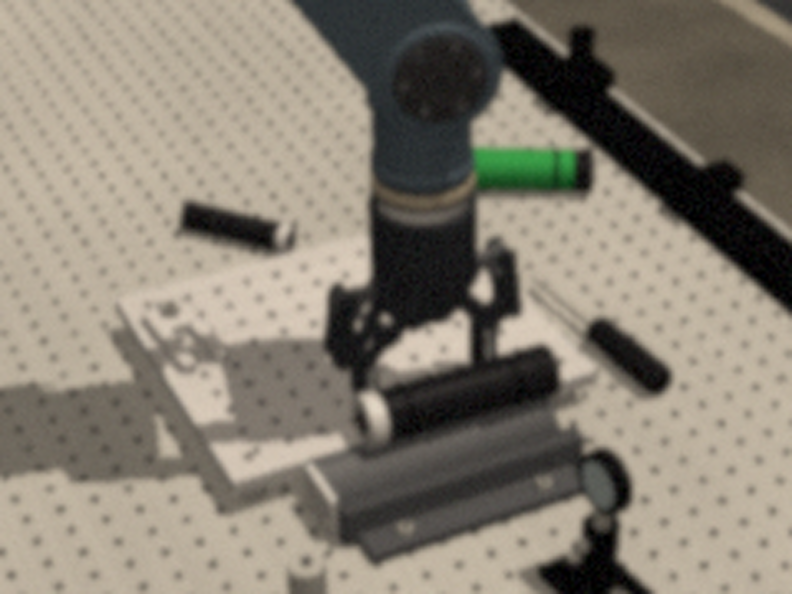

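The head lies just short of the groove, at crop (455,395). A few gentle steps will bring it over the edge.

>>> jog_arm(motion=[[0, -0.3, 0, 0, 0], [0, -0.3, 0, 0, 0], [0, -0.3, 0, 0, 0], [0, -0.3, 0, 0, 0], [0, -0.2, 0, 0, 0]])

```text
t: 6.88
tcp_pos: [0.5532, -0.0362, 0.0291]
tool_rot: [0.707, 0.707, 0.011, 0.007]
force: [0.7, -0.1, -0.4]
finger_gap: 1.001
```

```bash
python3 - <<'E'
from fit import *
y=sense()['tcp_pos'][1]
for n in('side',):
    s=snap(n,n+'7'); print(n,head(s,-.07,zlo=.04))
q=sense();print(q['tcp_pos'],q['force'],q['tool_rot'])
c=load('side7')['img'][110:290,150:390]
cv2.imwrite('pics/s7c.png',cv2.cvtColor(cv2.resize(c,None,fx=3.3,fy=3.3,interpolation=cv2.INTER_CUBIC),cv2.COLOR_RGB2BGR))
E
```

```text
side (array([-0.0707, -0.023 ,  0.0521]), np.int64(930), array([0.4866, 0.4878, 0.6354, 0.6379]))
[ 0.55334523 -0.03653115  0.02911779] [ 0.12405265 -0.93311767  0.91904947] [0.70744344 0.70664513 0.01111204 0.00727753]
```

View pics/s7c.png

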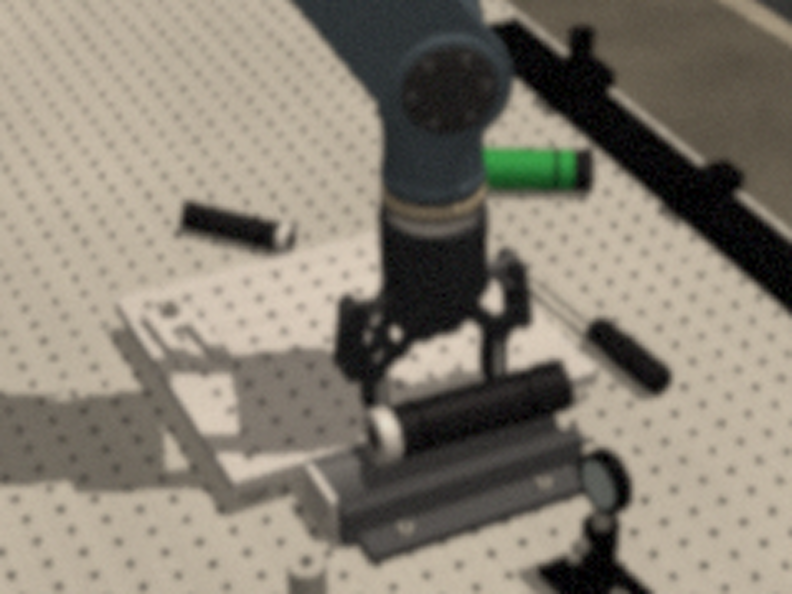

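It's tipping over the groove edge. I'll hold a few rows, retreat +y, and look.

>>> jog_arm(motion=[[0, 0, 0, 0, 0], [0, 0, 0, 0, 0], [0, 0.3, 0, 0, 0], [0, 0.5, 0, 0, 0], [0, 0.5, 0, 0, 0], [0, 0, 0, 0, 0]])

```text
t: 7.43
tcp_pos: [0.5532, -0.0225, 0.0291]
tool_rot: [0.708, 0.706, 0.011, 0.007]
force: [0.1, -0.0, -0.0]
finger_gap: 1.002
```

```bash
python3 - <<'E'
from fit import *
for n in('side',):
    s=snap(n,n+'8'); print(n,head(s,-.08,zc=.045,zlo=.038))
q=sense();print(q['tcp_pos'],q['force'],q['tool_rot'])
c=load('side8')['img'][110:290,150:390]
cv2.imwrite('pics/s8c.png',cv2.cvtColor(cv2.resize(c,None,fx=3.3,fy=3.3,interpolation=cv2.INTER_CUBIC),cv2.COLOR_RGB2BGR))
E
```

```text
side (array([-0.082 , -0.0002,  0.0439]), np.int64(914), array([0.44  , 0.4872, 0.636 , 0.6389]))
[ 0.55329783 -0.02273082  0.02906979] [-0.55947172 -0.20112856  0.09429614] [0.70762844 0.70646023 0.01109622 0.00726739]
```

View pics/s8c.png

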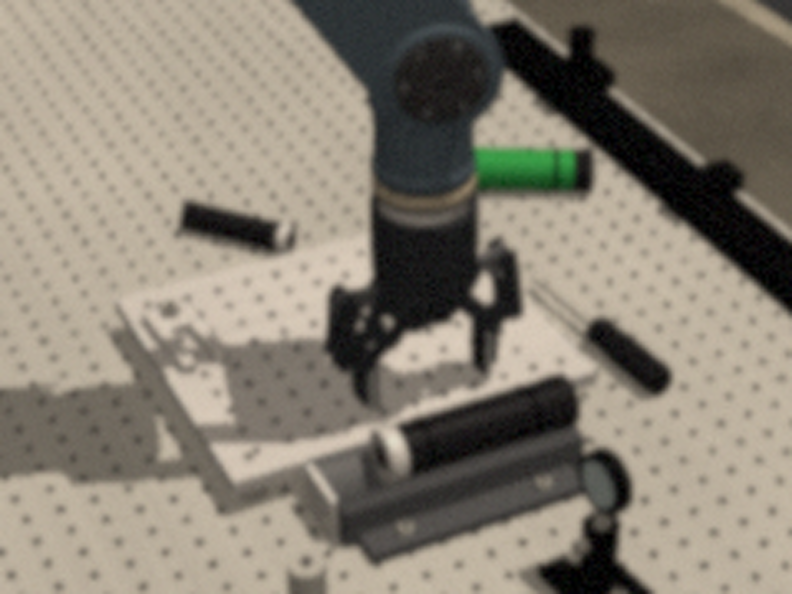

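The head is seated: axis y = -0.082, yaw 0, z≈0.044, front face at x≈0.488. That leaves about 43 mm to slide. I'll go up, over behind the rear face, and close the fingers.

>>> jog_arm(motion=[[0, 0, 3, 0, 0], [0, 0, 3, 0, 0], [0, 0, 3, 0, 0], [0, 0, 3, 0, 0], [2.6, -1.2, 0, 0, 255], [2.6, -1.2, 0, 0, 255], [2.6, -1.2, 0, 0, 255], [2.6, -1.2, 0, 0, 255], [2.4, -1.2, 0, 0, 255], [0, 0, 0, 0, 255]])

```text
t: 8.32
tcp_pos: [0.6809, -0.0808, 0.1557]
tool_rot: [0.705, 0.709, 0.009, 0.005]
force: [1.2, -0.3, 0.5]
finger_gap: 0.147
```

>>> jog_arm(motion=[[0, 0, 0, 0, 255], [0, 0, 0, 0, 255], [0, 0, 0, 0, 255]])

```text
t: 8.57
tcp_pos: [0.6799, -0.0804, 0.1544]
tool_rot: [0.705, 0.709, 0.008, 0.004]
force: [-0.0, -0.0, -0.3]
finger_gap: 0.001
```

>>> jog_arm(motion=[[0.2, -0.1, -2, 0, 255], [0.2, -0.1, -2.5, 0, 255], [0, 0, -2.5, 0, 255], [0, 0, -2, 0, 255], [0, 0, -1.5, 0, 255], [0, 0, 0, 0, 255], [0, 0, 0, 0, 255]])

```text
t: 9.15
tcp_pos: [0.6768, -0.0772, 0.048]
tool_rot: [0.704, 0.71, 0.007, 0.002]
force: [-0.2, -0.3, -0.0]
finger_gap: 0.0
```

```bash
python3 - <<'E'
from fit import *
s=snap('side','side9'); print(head(s,-.08,zc=.045,zlo=.038))
q=sense();print(q['tcp_pos'],q['force'],q['tool_rot'])
c=s['img'][110:290,150:390]
cv2.imwrite('pics/s9c.png',cv2.cvtColor(cv2.resize(c,None,fx=3.3,fy=3.3,interpolation=cv2.INTER_CUBIC),cv2.COLOR_RGB2BGR))
P=cloud(s)
k=(P[...,0]>.65)&(P[...,0]<.72)&(np.abs(P[...,1]+.08)<.03)&(P[...,2]>.03)&(P[...,2]<.09)
Q=P[k]; print(len(Q),Q.min(0),Q.max(0),np.percentile(Q,[3,50,97],axis=0))
E
```

```text
(array([-0.0819, -0.0025,  0.0444]), np.int64(911), array([0.4401, 0.4875, 0.67  , 0.6776]))
[ 0.6764419  -0.07708186  0.04798674] [-0.72110467 -0.12186957 -0.34257099] [0.70409948 0.71006335 0.00725014 0.00118151]
149 [ 0.6609539  -0.09220801  0.03038996] [ 0.69379414 -0.05054756  0.08932737] [[ 0.66250102 -0.09103393  0.03266554]
 [ 0.67113714 -0.08580883  0.07007252]
 [ 0.68936996 -0.05184331  0.08745234]]
```

View pics/s9c.png

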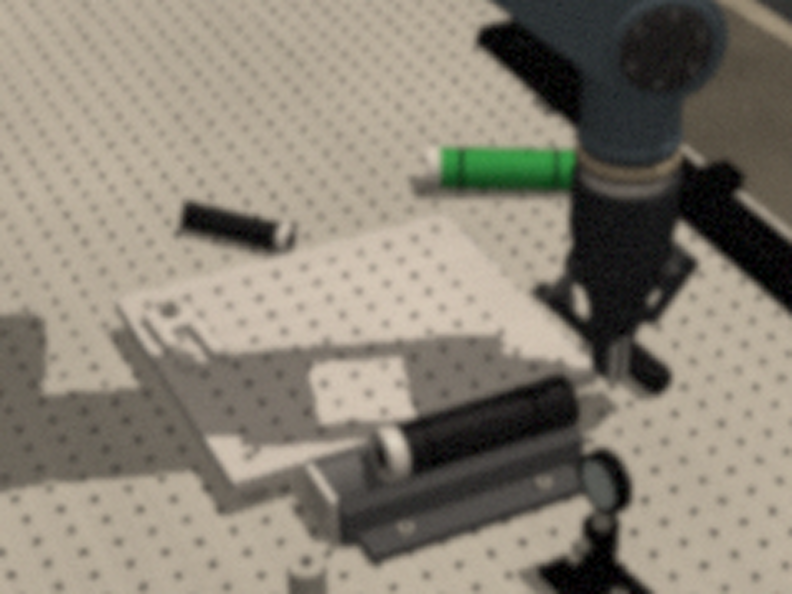

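Side crop: the closed fingers at about (612,380) are clear behind the rear face at about (575,400). I'll centre in y, lower slightly, and approach.

>>> jog_arm(motion=[[0, -0.3, -0.5, 0, 255], [0, -0.2, -0.4, 0, 255], [-0.5, 0, 0, 0, 255], [-0.5, 0, 0, 0, 255], [-0.3, 0, 0, 0, 255], [-0.3, 0, 0, 0, 255], [-0.3, 0, 0, 0, 255]])

```text
t: 9.78
tcp_pos: [0.6587, -0.0833, 0.0443]
tool_rot: [0.704, 0.71, 0.009, 0.005]
force: [0.7, 0.3, 0.5]
finger_gap: 0.003
```

>>> jog_arm(motion=[[0, 0.05, -0.4, 0, 255], [-0.3, 0.05, -0.2, 0, 255], [-0.3, 0, 0, 0, 255], [-0.3, 0, 0, 0, 255], [-0.3, 0, 0, 0, 255], [-0.3, 0, 0, 0, 255]])

```text
t: 10.28
tcp_pos: [0.6454, -0.0827, 0.0389]
tool_rot: [0.704, 0.71, 0.012, 0.009]
force: [2.1, 1.0, -0.4]
finger_gap: -0.004
```

```bash
python3 - <<'E'
from fit import *
s=snap('side','side10'); print(head(s,-.08,zc=.045,zlo=.038))
q=sense();print(q['tcp_pos'],q['force'],q['tool_rot'])
E
```

```text
(array([-0.0819,  0.0074,  0.0442]), np.int64(922), array([0.4404, 0.4809, 0.6464, 0.6571]))
[ 0.64452004 -0.08260372  0.03876127] [ 1.66605825  0.3412971  -0.23943952] [0.70407923 0.70998413 0.01131786 0.0081779 ]
```

It's sliding with about 2 N and the front face is at about 0.480. I'll continue.

>>> jog_arm(motion=[[-0.3, 0, 0, 0, 255], [-0.3, 0, 0, 0, 255], [-0.3, 0, 0, 0, 255], [-0.3, 0, 0, 0, 255], [-0.3, 0, 0, 0, 255], [-0.3, 0, 0, 0, 255], [-0.3, 0, 0, 0, 255], [-0.3, 0, 0, 0, 255], [-0.3, 0, 0, 0, 255]])

```text
t: 11.08
tcp_pos: [0.6158, -0.0829, 0.039]
tool_rot: [0.704, 0.71, 0.012, 0.009]
force: [2.0, 0.4, -0.8]
finger_gap: -0.001
```

```bash
python3 - <<'E'
from fit import *
s=snap('side','side11'); print(head(s,-.08,zc=.045,zlo=.038))
q=sense();print(q['tcp_pos'],q['force'],q['tool_rot'])
c=s['img'][180:270,210:360]
cv2.imwrite('pics/s11c.png',cv2.cvtColor(cv2.resize(c,None,fx=5,fy=5,interpolation=cv2.INTER_CUBIC),cv2.COLOR_RGB2BGR))
E
```

```text
(array([-0.0818,  0.0033,  0.0444]), np.int64(952), array([0.4412, 0.4515, 0.6189, 0.6293]))
[ 0.61497794 -0.08276133  0.03891675] [ 1.96081461 -0.46593093  0.28576109] [0.70403774 0.71001719 0.01150294 0.00861045]
```

View pics/s11c.png

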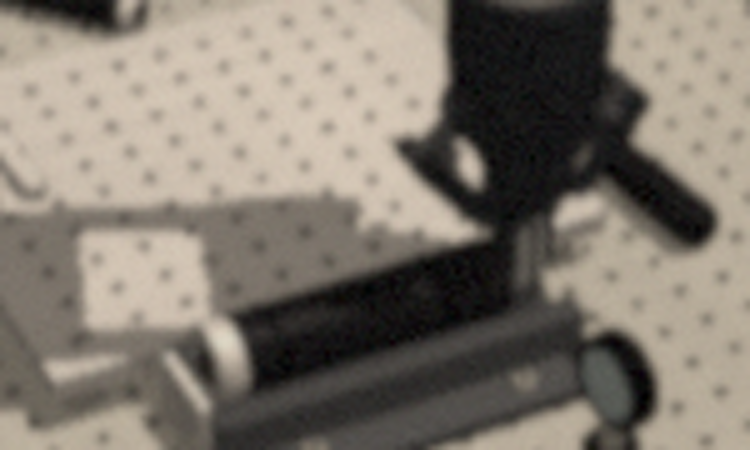

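Front at about (228,355) in the crop, close to the stop plate at (190,390), with about 5 mm to go. I'll use small steps and watch the force.

>>> jog_arm(motion=[[-0.2, 0, 0, 0, 255], [-0.15, 0, 0, 0, 255]])

```text
t: 11.3
tcp_pos: [0.6114, -0.0829, 0.0391]
tool_rot: [0.704, 0.71, 0.012, 0.009]
force: [2.3, 0.5, -0.8]
finger_gap: -0.001
```

>>> jog_arm(motion=[[-0.1, 0, 0, 0, 255]])

```text
t: 11.38
tcp_pos: [0.6103, -0.0829, 0.0391]
tool_rot: [0.704, 0.71, 0.012, 0.009]
force: [1.6, -0.3, -0.7]
finger_gap: -0.001
```

>>> jog_arm(motion=[[-0.1, 0, 0, 0, 255]])

```text
t: 11.47
tcp_pos: [0.6091, -0.0829, 0.0391]
tool_rot: [0.704, 0.71, 0.012, 0.009]
force: [0.9, -0.6, -0.2]
finger_gap: -0.001
```

>>> jog_arm(motion=[[-0.1, 0, 0, 0, 255]])

```text
t: 11.55
tcp_pos: [0.609, -0.0831, 0.0393]
tool_rot: [0.704, 0.71, 0.012, 0.01]
force: [4.6, -0.1, -0.7]
finger_gap: 0.001
```

>>> jog_arm(motion=[[-0.1, 0, 0, 0, 255]])

```text
t: 11.63
tcp_pos: [0.609, -0.0833, 0.0395]
tool_rot: [0.704, 0.71, 0.013, 0.011]
force: [3.8, 1.1, -1.0]
finger_gap: -0.004
```

>>> jog_arm(motion=[[-0.2, 0, 0, 0, 255]])

```text
t: 11.72
tcp_pos: [0.609, -0.0837, 0.0401]
tool_rot: [0.704, 0.71, 0.014, 0.013]
force: [6.1, 0.6, 0.0]
finger_gap: -0.004
```

>>> jog_arm(motion=[[-0.2, 0, 0, 0, 255]])

```text
t: 11.8
tcp_pos: [0.609, -0.0841, 0.0407]
tool_rot: [0.704, 0.709, 0.016, 0.015]
force: [6.0, 0.4, -0.7]
finger_gap: 0.0
```

It's blocked at TCP x = 0.609, as expected, and the 6 N is well above the sliding force. I'll retreat straight back and up.

>>> jog_arm(motion=[[0.3, 0, 0, 0, 255], [0.8, 0, 0, 0, 255], [1.5, 0, 0, 0, 255], [1.5, 0, 0.5, 0, 255], [0, 0, 3, 0, 255], [0, 0, 4, 0, 255], [0, 0, 4, 0, 255], [0, 0, 4, 0, 255], [0, 4, 1, 0, 255], [0, 4, 0, 0, 255]])

```text
t: 12.63
tcp_pos: [0.6405, -0.0074, 0.2056]
tool_rot: [0.708, 0.707, 0.004, 0.0]
force: [-0.6, 0.7, -0.5]
finger_gap: 0.001
```

>>> jog_arm(motion=[[0, 4, 0, 0, 255], [0, 4, 0, 0, 255], [0, 4, 0, 0, 255], [0, 4, 0, 0, 255], [0, 4, 0, 0, 255], [0, 4, 0, 0, 255], [0, 3, 0, 0, 255], [0, 0, 0, 0, 255], [0, 0, 0, 0, 255]])

```text
t: 13.38
tcp_pos: [0.6314, 0.2806, 0.2065]
tool_rot: [0.706, 0.709, -0.003, -0.004]
force: [0.4, -0.4, 0.0]
finger_gap: 0.001
```

```bash
python3 - <<'E'
from fit import *
for n in('side','top'):
    s=snap(n,n+'12'); print(n,head(s,-.082,zc=.044,zlo=.042))
q=sense();print(q['tcp_pos'],q['force'])
s=load('top12'); s0=load('top0')
d=np.abs(s['img'].astype(int)-s0['img']).max(-1)
for nm,(x,y) in dict(lens=(382,218),post=(371,307),fork=(226,306),driver=(265,163)).items(): print(nm,d[y-18:y+18,x-40:x+40].mean(), np.percentile(d[y-18:y+18,x-40:x+40],99))
c=s['img'][150:340,170:420]
cv2.imwrite('pics/t12c.png',cv2.cvtColor(cv2.resize(c,None,fx=3,fy=3,interpolation=cv2.INTER_CUBIC),cv2.COLOR_RGB2BGR))
c=load('side12')['img'][140:310,180:380]
cv2.imwrite('pics/s12c.png',cv2.cvtColor(cv2.resize(c,None,fx=3.5,fy=3.5,interpolation=cv2.INTER_CUBIC),cv2.COLOR_RGB2BGR))
E
```

```text
side (array([-0.082 ,  0.0029,  0.0439]), np.int64(873), array([0.4435, 0.4451, 0.5926, 0.5958]))
top (array([-0.0817, -0.0015,  0.0435]), np.int64(1353), array([0.4423, 0.4461, 0.5928, 0.5948]))
[0.63171526 0.27922539 0.20660018] [-0.10714969  0.31987505  0.29276538]
lens 3.1503472222222224 7.0
post 3.422222222222222 7.0
fork 3.75625 7.0
driver 3.4659722222222222 7.0
```

View pics/t12c.png

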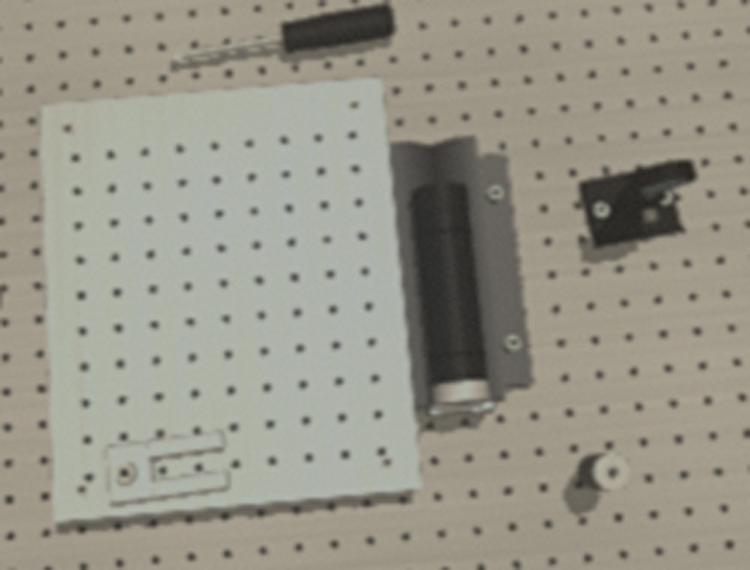

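View pics/s12c.png

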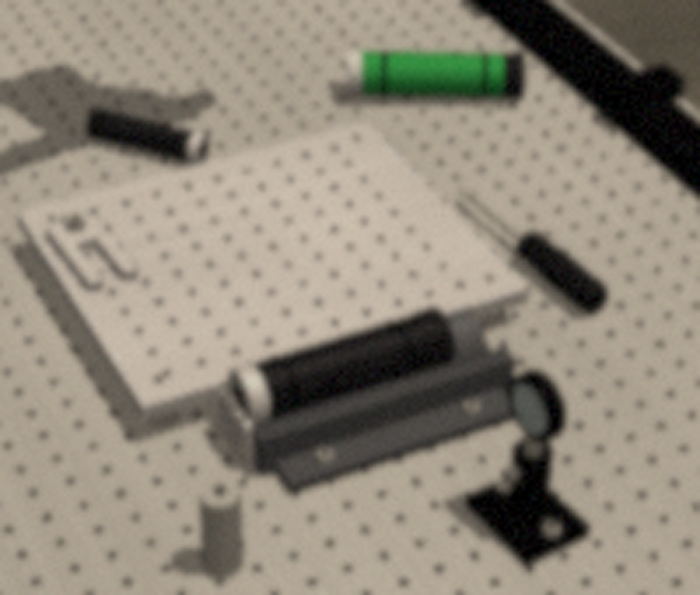

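The head lies in the groove with its ring against the stop plate: (460,390) in the top crop, (250,390) in the side crop. Its ends are at x = 0.445 and 0.595, y = -0.082, z≈0.0437. The other four things look the same as at the start, and the arm is well clear, so I'm handing in.

```bash
python3 -c "
from station import *
print(sign_off())"
```

```text
the job is handed in; nothing more can be done
None
```

The laser head is in the groove with its front face against the stop plate, and I handed the job in at about 13.5 s of the 54 s. I rolled it across the board with the sides of the open fingers until it dropped into the V-block. I then pushed its rear face with the closed fingers until it stopped.

- **Seating:** both cameras put the head's axis at y = -0.082, level with the groove, at a height of 43.5 to 43.9 mm (seated height 43.3 mm). Its front face is at x ≈ 0.445 (stop at 0.445), good to the roughly 2 mm camera calibration.
- **Contact with the stop:** the fingers stopped where expected, and the wrist sensor read at most about 6 N, against about 2 N while sliding. The moves before the drop showed 1 N or less.
- **Other things:** the picture patches around the lens mount, post, fork clamp and driver differ from the start only by noise. The arm was well clear of everything at hand-in.
- **What differed:** the roll only partly squared the head up. It was still about 0.02 rad off when it reached the groove, and it straightened as it dropped in. The two views' last yaw readings differ slightly (+0.003 and -0.0015 rad), which is within their noise.

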